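Fit the kneading rotor and screw down its wing knob

TASK

Get the dough kneader ready for the next batch of doughnuts: pick up the kneading rotor by one of its two side arms (do not carry it by its knob, and do not drop it), lower it over the square drive in the machine's bowl until it sits fully down, and let go of it. Then take hold of the wing knob on top, push it down and turn it clockwise so that its thread catches, and keep on turning, with a fresh grip as often as needed, until the knob is screwed fully home on the hub. Leave the jam jar, the ring cutter and the sugar shaker where they stand.

Things in the scene. Friction and masses are not known exactly. Their poses are not given: they have to be found in the camera images.
- drive_seat (a point): Centre of the seat of the machine's drive, on which the rotor's underside must rest: 106 mm above the table, just above the bowl's floor. z up, x and y parallel to the sides of the square drive, a steel block 31 mm wide that rises 36 mm from here (the last 6 mm chamfered). Machine and drive are fixed.
- stud_tip (a point): Top of the threaded stud that stands on the square drive, 82 mm above the seat; axes as drive_seat. Core 14 mm, 28 mm over the thread, which begins 7 mm below this tip: coarse, three starts, lead 26 mm a turn, right-handed (clockwise from above goes down). Where in a turn it catches the knob is not known: within the first third of a turn.
- bowl_mouth (a point): Centre of the mouth of the machine's round steel bowl, on the drive's axis, 195 mm above the table; axes as drive_seat. Rim 118 mm in radius outside, 115 inside, 103 low down. The white base under it is 250 mm wide (y), 95 mm high, and ends 130 mm from the axis on the -x side; on the +x side a motor pod, 178 mm high with its dial, reaches from 118 to 218 mm.
- rotor_centre (a point): Loose cast kneading rotor, 0.4 to 0.65 kg, upright on the table; point on its axis 48 mm above its underside; z up, x along its side arms. 200 mm across, 148 mm high. Hub: square foot 47 mm wide, 38 high, with a square socket 33.4 mm wide, sides parallel to x and y (fits the drive in any of four quarter turns, 1.2 mm play a side), then a tube 51 mm wide up to 95 mm.
- side_grip_1 (a point): Middle of the level part of the rotor's +x side arm: 72 mm from its axis, 96 mm above its underside; axes as the rotor's. The bar is 50 mm long (along x), 12 mm wide (y), 16 mm high; take it from above, closing along y. The top of the knob stands 52 mm higher than this point and reaches 30 mm from the axis. Further out the arm sweeps down to a free end.
- side_grip_2 (a point): The same point on the rotor's other side arm (-x side, 72 mm from the axis). Axes as the rotor's.
- wing_knob: Captive black wing knob on top of the hub. Origin: centre of its underside, on the axis, z up, x along its wing. Disc 52 mm wide, 6 mm high, with an upright wing across it: 60 mm long (x), 18 mm thick (y), top 37 mm above the origin. It turns freely, with slight drag, and a spring (5.6 N up, 8.8 N home) lifts it 16 mm off the hub. Lugs inside catch the drive's thread.
- knob_grip (a point): Where to grip the wing knob: on its axis, 28 mm above its underside, 22 mm above its disc, 9 mm below the wing's top; x along the wing, close along y. With the rotor seated it is 245 mm above the table, 229 mm when screwed home. The rotor's side arms lie 45 mm and more from the axis, their tops 104 mm above its underside: open the fingers to about 60 mm at most here.
- knob_travel (a joint): How far the knob is down, m: 0 up on its spring, 0.016 home, its disc on the hub. Not caught, it springs back to 0 on release. Pushed with 10 N (not turned) it stops on the thread at 0.001 to 0.009; turned clockwise while pushed it catches at about 0.009, goes down 4.1 mm per radian to a firm stop at 0.016, and stays where it is when released, less up to 1 mm.
- jam_jar: Bystander: closed jar of jam, 68 mm across, 105 mm high; origin at the centre of its underside.
- cutter: Bystander: steel ring doughnut cutter with a bow handle, 76 mm across, 66 mm high; origin at the centre of its underside.
- shaker: Bystander: metal sugar shaker, 66 mm across, 114 mm high; origin at the centre of its underside.
Things that resemble listed ones, but are neither listed nor needed, are in the scene too. Leave any brown or pink look-alike of the part that bears rotor_centre alone.

How it is judged:
On the way:
1. the rotor sits fully down on the drive, let go of, its knob still up on its spring (z of rotor_centre in the frame of drive_seat between 0.044 and 0.0515 m and horizontal distance between rotor_centre and drive_seat below 0.005 m and angle between rotor_centre's own z axis and vertical below 0.05 rad and value of joint knob_travel below 0.004 m and contact force between the fingers and anything else below 0.3 N), for 0.1 s.
At the end, for the whole second after the job is handed in: The rotor sits upright and fully down on the drive (within 4 mm in height, 5 mm sideways, 3 degrees), its wing knob screwed home (knob_travel over 0.014, no more than 2 mm from the hub) and staying there, everything let go of and at rest (z of rotor_centre in the frame of drive_seat between 0.044 and 0.0515 m and horizontal distance between rotor_centre and drive_seat below 0.005 m and angle between rotor_centre's own z axis and vertical below 0.05 rad and value of joint knob_travel above 0.014 m and contact force between the fingers and anything else below 0.3 N and linear speed of wing_knob below 0.02 m/s); the robot touches nothing.
It fails at once if the rotor is carried by its knob (fingers on the knob while the rotor is in the air) (z of rotor_centre in the frame of drive_seat above 0.098 m and height (world z) of rotor_centre above 0.078 m and contact force between the fingers and wing_knob above 1 N).
It fails at once if the rotor is let go of in the air (more than 50 mm above its seat and off the table) (z of rotor_centre in the frame of drive_seat above 0.098 m and height (world z) of rotor_centre above 0.078 m and contact force between the fingers and anything else below 0.05 N).
It fails at once if the jam jar is moved by more than 30 mm (distance of jam_jar from where it was at the start of the episode above 0.03 m).
It fails at once if the ring cutter is moved by more than 30 mm (distance of cutter from where it was at the start of the episode above 0.03 m).
It fails at once if the sugar shaker is moved by more than 30 mm (distance of shaker from where it was at the start of the episode above 0.03 m).
It also fails if it takes over 72 s, if anything falls off the work surface, if the arm or the gripper's body presses on something with over 40 N, if the wrist force passes 120 N, or if a joint passes its speed limit or range.

ROBOT

A 7-joint arm with a two-finger parallel gripper is mounted at the origin on the work surface. World frame = base frame: x ahead of the robot, y to its left, z up, the work surface at z = 0. Lengths are in m, angles in rad, forces in N, time in s.
With the tool pointing down it reaches from about 0.4 to 0.875 m from the base axis. Payload 4.4 kg.
Tool frame: the origin (TCP) lies on the mounting face of the last link; the fingertips stand 173 mm ahead of it and the grasp point (between the pads) lies 155 mm ahead of it; z points along the fingers, y is the direction in which the jaws open and shut (so a half turn about z gives the same grasp; the last joint's range is limited). The gripper opens to 85 mm and grips with 20 to 120 N. Pads are 22 mm wide; open, the fingers measure 114 mm over their backs; the gripper's body (76 mm by 85 mm) begins 54 mm behind the grasp point. The pads swing forward as they close: fully open they stand 13 mm farther back than shut.
Start: joints at [-1.301, 0.628, 0.038, 1.517, -0.027, 0.996, -0.02], TCP at [0.214, 0.614, 0.405] pointing down, gripper open.
Joint ranges: [-3.06, 3.06], [-0.37, 2.12], [-1.25, 1.32], [0.18, 2.47], [-1.1, 4.24], [0.23, 1.98], [-2.94, 2.94]. Speed limits (rad/s): [2.57, 2.57, 3.14, 3.14, 3.14, 3.14, 3.14].

INTERFACE

Orientations are given as a 3x3 rotation matrix whose columns are the frame's x, y, z axes.
In Python, from cell import * gives the robot as it stands.
- The arm moves only by the tool servo_tool, never from a script. Its argument "series" is a list of rows, each a list of 5 numbers: the opening, from -1 (shut) to 1 (fully open), then the shift along the tool's x, y, z in cm, then the turn about the tool's z in degrees. A call has 1 to 8 rows; each row shifts and turns the pose as measured when the row begins, along the tool's axes as they then stand; what a row does not reach is not made up. A row lasts 1/10 s, in which the tool goes at most 50 mm and 8.59 degrees, less where a joint would pass 70% of its speed; a pose out of reach is approached as far as the arm can. A call with a gripper value outside its range is refused whole. The fingers move at their own pace and stop on an object; "grip_force" is the grip in N (left out, the last holds). Time passes only in rows, so rows that do not move let the fingers close. It gives the time, the measured TCP pose, the force and the opening at its end, in the units of the state.
- observe(): the state, without advancing time (a new reading comes with each control period).
- snapshot(name): name is "side" or "top"; returns a dict with "image" (420x560x3 uint8, red, green, blue), "depth" (420x560 float32, m along the optical axis (not along the pixel's ray), 0 where there is no reading), "K" (3x3 intrinsics, pixels), "k1" (the pictures are not rectified: a ray, as slopes to the right and down, at radius r is drawn at 1 + k1 r^2 times it, then the intrinsics apply), "origin" and "rotation" of the camera in the world. Camera axes: x right, y down, z forward; pixel columns grow to the right and rows downward; lengths in m; the calibration is good to about 2 mm. A picture is of the moment at which its call begins.
- hand_in(): hands the job in, once; it reports no verdict.
The state is a dict: "time_s": time; "qpos": joint angles; "qvel": joint speeds; "joint_torque": joint torques, N m; "position": TCP position; "orientation": TCP orientation; "wrist_force": force on the tool from outside, world axes, zero at the start; "moment": the same for the moment, N m; "grip_width": finger opening in m.
Only numpy, scipy, OpenCV 4.12 (cv2) and the standard library are available. Lean on these libraries where they do the work, as an engineer would, in place of code of your own. Each camera call takes 0.05 s, during which the arm holds its last target. There are 200 camera calls.

## Working session

There is one attempt and no reset: what is moved stays moved. The work goes in short steps, Python scripts to look and compute and a tool call to move; the robot and the scene stay as the last step left them, time stands still between calls to the robot, and variables do not carry over. Pictures are saved under pics/ and viewed, about 8 in all and at most 12, crops included, and the job is handed in when it is done.

Besides the shell and the picture viewer there is one more tool, called as name(argument=value, ...) on one line, values as JSON. servo_tool: Moves the arm, as the interface text tells. Its arguments: {"type":"object","properties":{"series":{"type":"array","items":{"type":"array","items":{"type":"number"}}},"grip_force":{"type":"number"}},"required":["series"]}

```bash
mkdir -p pics
cat > h.py <<'E'
from cell import *
import numpy as np, cv2
def snap(n,save=None):
    s=snapshot(n)
    if save: cv2.imwrite('pics/'+save,s['image'][:,:,::-1])
    return s
def cloud(s):
    K=s['K'];k1=s['k1'];v,u=np.mgrid[0:420,0:560].astype(float)
    xd=(u-K[0][2])/K[0][0];yd=(v-K[1][2])/K[1][1]
    x,y=xd.copy(),yd.copy()
    for _ in range(8):
        f=1+k1*(x*x+y*y);x=xd/f;y=yd/f
    d=s['depth'];P=np.stack([x*d,y*d,d],-1)@np.array(s['rotation']).T+np.array(s['origin'])
    P[d==0]=np.nan
    return P
E
python3 - <<'E'
from h import *
a=snap('top');b=snap('side')
np.savez('s0.npz',t=cloud(a),s=cloud(b),ti=a['image'],si=b['image'])
cv2.imwrite('pics/t0.png',a['image'][:,:,::-1]);cv2.imwrite('pics/s0.png',b['image'][:,:,::-1])
for s in(a,b):print(s['origin'],s['rotation'],s['K'],s['k1'])
print(observe())
E
```

```text
[ 0.42851959 -0.01783969  1.32934261] [[ 0.02702535 -0.99427344  0.10339223]
 [-0.99954626 -0.02550187  0.01602882]
 [-0.01330033 -0.1037785  -0.9945115 ]] [[472.65741257   0.         275.97687652]
 [  0.         472.65741257 201.23147663]
 [  0.           0.           1.        ]] -0.12801877700791234
[-0.18875053 -0.87398185  0.92782098] [[ 0.74571016 -0.38687619  0.54244186]
 [-0.66592041 -0.40638749  0.62561907]
 [-0.02159553 -0.8277536  -0.56067603]] [[526.83601154   0.         291.38240319]
 [  0.         526.83601154 208.5697047 ]
 [  0.           0.           1.        ]] -0.16409049301255754
{'time_s': 0.1, 'qpos': array([-1.30080981,  0.62925008,  0.03846701,  1.51826387, -0.02696105,
        0.9963016 , -0.01999924]), 'qvel': array([-8.75537822e-06, -1.66036756e-03, -4.69633171e-04, -2.46131529e-03,
       -5.20632298e-04, -7.08282516e-04, -6.96304628e-05]), 'joint_torque': array([ 3.69338915e-03, -5.64530897e+01,  1.23080581e+00, -1.93974298e+01,
        1.12873170e-02,  5.35875370e-03,  3.28493797e-06]), 'position': array([0.21408014, 0.61345632, 0.40388484]), 'orientation': array([[-9.44152784e-01,  3.29507615e-01, -5.02125483e-04],
       [ 3.29507992e-01,  9.44151381e-01, -1.62891392e-03],
       [-6.26570736e-05, -1.70339797e-03, -9.99998547e-01]]), 'wrist_force': array([ 0.88198038, -0.44876548, -0.00464774]), 'moment': array([ 0.02393838, -0.01953436, -0.01013929]), 'grip_width': 0.08521496444348539}
```

View pics/t0.png

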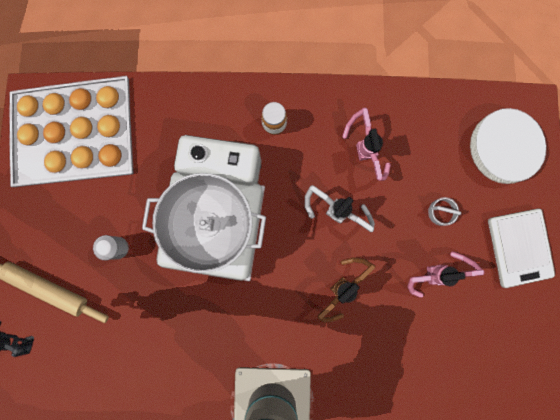

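View pics/s0.png

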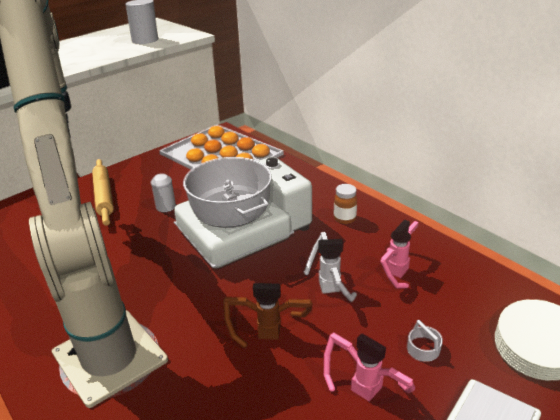

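The top view shows the silver rotor at (343,208), the bowl at (205,222) with the stud, the jar at (274,117), the cutter at (445,211) and the shaker at (110,247). The brown and pink parts are look-alikes. Next I measure the rotor and bowl.

Run:
```python
from h import *
D=np.load('s0.npz');T=D['t'];I=D['ti'].astype(int)
def circ(p):
    A=np.c_[2*p,np.ones(len(p))];s=np.linalg.lstsq(A,(p**2).sum(1),rcond=None)[0];return s[:2],np.sqrt(s[2]+s[:2]@s[:2])
R=T[165:280,140:275].reshape(-1,3);z=R[:,2]
m=(z>.191)&(z<.200);p=R[m][:,:2];c,r=circ(p)
for _ in range(5):
    k=abs(np.linalg.norm(p-c,axis=1)-r)<.005;c,r=circ(p[k])
print('rim',c,r,k.sum())
d=np.linalg.norm(R[:,:2]-c,axis=1)
m=(z>.130)&(d<.05)
for a,b in((.13,.145),(.145,.175),(.175,.2)):
    q=R[(d<.05)&(z>a)&(z<b)];print(a,len(q),q.mean(0) if len(q) else'',q.min(0) if len(q) else'',q.max(0)if len(q) else '')
q=R[(d<.05)&(z>.13)&(z<.147)][:,:2].astype(np.float32);print('drive rect',cv2.minAreaRect(q))
# base top z~.095
B=T[120:300,130:290].reshape(-1,3);m=(abs(B[:,2]-.095)<.006)&(np.linalg.norm(B[:,:2]-c,axis=1)>.12)
q=B[m][:,:2].astype(np.float32);print('base',cv2.minAreaRect(q))
B=T[120:300,130:290].reshape(-1,3);m=(abs(B[:,2]-.17)<.012)&(np.linalg.norm(B[:,:2]-c,axis=1)>.125)
print('pod',cv2.minAreaRect(B[m][:,:2].astype(np.float32)),m.sum())
# rotor
y0,y1,x0,x1=175,240,295,385
P=T[y0:y1,x0:x1].reshape(-1,3);C=I[y0:y1,x0:x1].reshape(-1,3);z=P[:,2]
blk=(C.max(1)<70)&(z>.10);
q=P[blk];print('knob',len(q),q.mean(0),q[:,2].max())
w=P[(z>.14)&(z<.165)];print('wing',len(w),w.mean(0),cv2.minAreaRect(w[:,:2].astype(np.float32)))
g=(C.min(1)>60)&(abs(C[:,0]-C[:,1])<30)&(z>.02)
kc=w.mean(0)[:2]
for i in np.where(g&(z>.09))[0][::4]:
    v=P[i]-[*kc,0];print(np.round(v*1000),end=' ')
from collections import Counter
```

```text
rim [0.49113285 0.17777308] 0.1167990010550405 723
0.13 58 [0.48744657 0.17045137 0.13947112] [0.47469604 0.15997286 0.13005991] [0.50744929 0.19423129 0.14397717]
0.145 25 [0.48879608 0.17377821 0.1686716 ] [0.47789308 0.16358879 0.14500218] [0.50238876 0.18895336 0.17491558]
0.175 87 [0.49026549 0.17700422 0.18091216] [0.47769017 0.16326285 0.1750909 ] [0.50245478 0.19102803 0.19177597]
drive rect ((0.49045780301094055, 0.1772608458995819), (0.031499847769737244, 0.03110335022211075), 83.51384735107422)
base ((0.5804007053375244, 0.16030067205429077), (0.2562601864337921, 0.44815683364868164), 79.0108642578125)
pod ((0.575813889503479, 0.1676253080368042), (0.296567440032959, 0.25313279032707214), 82.46695709228516) 1868
knob 314 [ 0.54197332 -0.16880352  0.1339476 ] 0.1546933512774109
wing 169 [ 0.54107695 -0.16778725  0.14773737] ((0.542016327381134, -0.16868549585342407), (0.018011564388871193, 0.060300081968307495), 50.228729248046875)
[ 58.  82. 101.] [ 55.  79. 102.] [ 52.  84. 106.] [ 51.  74. 110.] [ 50.  82. 102.] [ 49.  71. 107.] [48. 84. 96.] [ 46.  74. 107.] [ 47.  63. 
[... 437 characters left out ...]
22. 115.] [  2.  22. 118.] [-1. 25. 91.] [-6. 23. 97.] [-11.  22.  90.] [-19.  23. 123.] [-22.  18. 133.] [-18. -36.  95.] [-25.  10. 144.] [-23.  -7. 117.] [-21. -33.  94.] [-20. -43.  97.] [-24.  -1. 100.] [-23. -33.  97.] [-24. -42. 105.] [-26. -33.  94.] [-26. -43. 100.] [-29. -35. 101.] [-29. -44. 108.] [-29. -55. 104.] [-31. -45. 104.] [-31. -55. 104.] [-34. -48. 100.] [-34. -57. 107.] [-37. -50. 108.] [-36. -61. 104.] [-39. -49. 109.] [-39. -60. 110.] [-41. -53. 102.] [-41. -63. 103.] [-41. -75. 100.] [-44. -63. 104.] [-44. -73. 109.] [-46. -64. 102.] [-46. -73. 107.] [-49. -65.  93.] [-49. -73. 108.] [-49. -84. 105.] [-52. -76. 106.] [-54. -72.  97.] [-54. -82. 102.] [-57. -78. 109.]
```

Run:
```python
import cv2
a=cv2.imread('pics/t0.png')[165:285,145:385];cv2.imwrite('pics/c0.png',cv2.resize(a,None,fx=3.3,fy=3.3,interpolation=cv2.INTER_CUBIC))
```

```text
(no output)
```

View pics/c0.png

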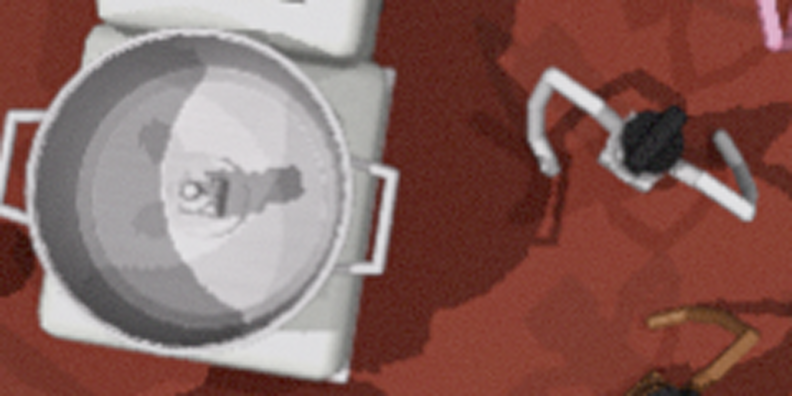

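```bash
cat >> h.py <<'E'
def plan(tgt,ang,n,o=1,z_first=False):
    """print rows (tool axes, cm, deg) from the present pose to tgt with tool x at ang deg (mod 180)"""
    s=observe();p=np.array(s['position']);R=np.array(s['orientation'])
    a=np.degrees(np.arctan2(R[1,0],R[0,0]));d=(ang-a+90)%180-90 if z_first is False else ang-a
    print('at',p.round(4),'yaw',round(a,2),'q7',s['qpos'][6].round(3),'turn ccw',round(d,1),'F',s['wrist_force'].round(1),'w',round(s['grip_width'],4),'t',s['time_s'])
    dp=(np.array(tgt)-p)/n
    for i in range(n):
        t=np.radians(a+d*i/n);x=[np.cos(t),np.sin(t),0];y=[np.sin(t),-np.cos(t),0]
        print([o]+[round(float(v),2) for v in (100*dp@x,100*dp@y,-100*dp[2],-d/n)],end=',')
    print()
E
python3 - <<'E'
from h import *
D=np.load('s0.npz');T=D['t'];I=D['ti'].astype(int)
P=T[175:240,295:385].reshape(-1,3);C=I[175:240,295:385].reshape(-1,3)
c=np.array([.542,-.1687]);d=P[:,:2]-c;r=np.linalg.norm(d,axis=1)
m=(P[:,2]>.098)&(P[:,2]<.112)&(r>.046)&(r<.096)
for s in(1,-1):
    k=m&(s*d[:,1]>0);v=d[k].mean(0);u,S,V=np.linalg.svd(d[k]-v);a=V[0]
    print(s,k.sum(),v,np.degrees(np.arctan2(a[1],a[0]))%180, np.degrees(np.arctan2(v[1],v[0])),np.percentile(P[k][:,2],[10,50,90]))
v=d[m];print('all',v.mean(0))
u,S,V=np.linalg.svd(v-v.mean(0));print(np.degrees(np.arctan2(V[0][1],V[0][0]))%180)
# base edges: local frame guess th
c=np.array([.491,.1777])
B=T[100:310,120:300].reshape(-1,3);z=B[:,2];B=B[(abs(z-.095)<.007)][:,:2]-c
for th0 in(-7,):
    t=np.radians(th0);L=B@np.array([[np.cos(t),-np.sin(t)],[np.sin(t),np.cos(t)]])
    q=L[(L[:,0]<-.1)&(abs(L[:,1])<.118)]
    bins=np.linspace(-.11,.11,23);e=[(b,np.min(q[abs(q[:,1]-b)<.005,0])) for b in bins if (abs(q[:,1]-b)<.005).sum()>1]
    e=np.array(e);print('front',np.polyfit(e[:,0],e[:,1],1),e[:,1].round(4))
    for s in(1,-1):
        q=L[(s*L[:,1]>.08)&(L[:,0]>-.12)&(L[:,0]<.1)]
        e=np.array([(b,np.max(s*q[abs(q[:,0]-b)<.005,1])) for b in np.linspace(-.11,.1,22) if (abs(q[:,0]-b)<.005).sum()>1])
        print(s,np.polyfit(e[:,0],e[:,1],1),e[:,1].round(4))
print('turn plan');plan([.5855,-.1105,.404],55,18,z_first=True)
E
```

```text
1 92 [0.03838219 0.06002634] 57.65563182770376 57.404236003612894 [0.10058767 0.1045775  0.10708889]
-1 90 [-0.04011218 -0.05905181] 57.04308185359859 -124.18712782301262 [0.10065426 0.10397392 0.10782695]
all [-0.00043371  0.00114154]
56.634811230443475
front [-0.00029362 -0.12434911] [-0.1251 -0.1234 -0.1249 -0.1257 -0.1248 -0.1224 -0.1237 -0.1244 -0.1234
 -0.1248 -0.1245 -0.125  -0.1239 -0.1259 -0.124  -0.1262 -0.122 ]
1 [-0.03277859  0.10304167] [0.1196 0.1195 0.1196 0.1206 0.0857 0.0908 0.0944 0.0965 0.0961 0.0971
 0.094  0.0975 0.0937 0.0876 0.1214 0.1223]
-1 [-0.0182047   0.12004925] [0.1196 0.1212 0.1214 0.1223 0.1233 0.1226 0.121  0.1224 0.1207 0.1218
 0.1205 0.1186 0.1191 0.1184 0.1189 0.1179 0.1183 0.1193 0.1185 0.1192
 0.1185 0.1195]
turn plan
at [0.2141 0.6135 0.4039] yaw 160.76 q7 -0.02 turn ccw -105.8 F [ 0.9 -0.4 -0. ] w 0.0852 t 0.1
[1, -3.27, -3.12, -0.0, 5.88],[1, -3.58, -2.77, -0.0, 5.88],[1, -3.84, -2.39, -0.0, 5.88],[1, -4.06, -1.98, -0.0, 5.88],[1, -4.25, -1.55, -0.0, 5.88],[1, -4.38, -1.11, -0.0, 5.88],[1, -4.47, -0.66, -0.0, 5.88],[1, -4.52, -0.19, -0.0, 5.88],[1, -4.51, 0.27, -0.0, 5.88],[1, -4.46, 0.73, -0.0, 5.88],[1, -4.36, 1.18, -0.0, 5.88],[1, -4.22, 1.62, -0.0, 5.88],[1, -4.03, 2.05, -0.0, 5.88],[1, -3.8, 2.45, -0.0, 5.88],[1, -3.53, 2.82, -0.0, 5.88],[1, -3.22, 3.17, -0.0, 5.88],[1, -2.88, 3.48, -0.0, 5.88],[1, -2.51, 3.76, -0.0, 5.88],
```

servo_tool(series=[[1,-3.3,-3.1,0,5.9],[1,-3.6,-2.8,0,5.9],[1,-3.8,-2.4,0,5.9],[1,-4.1,-2.0,0,5.9],[1,-4.2,-1.5,0,5.9],[1,-4.4,-1.1,0,5.9],[1,-4.5,-0.7,0,5.9],[1,-4.5,-0.2,0,5.9]])

```text
time_s: 0.9
position: [0.3755, 0.2838, 0.3995]
orientation: [[-0.383, 0.924, -0.006], [0.924, 0.383, -0.0], [0.002, -0.005, -1.0]]
wrist_force: [0.9, 0.1, 1.1]
grip_width: 0.0853
```

```bash
python3 -c "
from h import *
plan([.583,-.106,.36],56.5,11,z_first=True)"
```

```text
at [0.3755 0.2838 0.3995] yaw 112.5 q7 -0.137 turn ccw -56.0 F [0.9 0.1 1.1] w 0.0853 t 0.9
[1, -4.0, 0.39, 0.36, 5.09],[1, -3.95, 0.74, 0.36, 5.09],[1, -3.86, 1.09, 0.36, 5.09],[1, -3.75, 1.43, 0.36, 5.09],[1, -3.61, 1.75, 0.36, 5.09],[1, -3.44, 2.07, 0.36, 5.09],[1, -3.24, 2.36, 0.36, 5.09],[1, -3.02, 2.64, 0.36, 5.09],[1, -2.78, 2.9, 0.36, 5.09],[1, -2.51, 3.13, 0.36, 5.09],[1, -2.22, 3.34, 0.36, 5.09],
```

servo_tool(series=[[1,-4.0,0.4,0,5.1],[1,-3.95,0.75,0,5.1],[1,-3.9,1.1,0,5.1],[1,-3.75,1.4,0,5.1],[1,-3.6,1.75,0,5.1],[1,-3.45,2.05,0.5,5.1],[1,-3.25,2.35,1,5.1],[1,-3.0,2.65,1,5.1]])

```text
time_s: 1.7
position: [0.5259, -0.0152, 0.3734]
orientation: [[0.342, 0.94, -0.005], [0.94, -0.342, 0.001], [-0.001, -0.005, -1.0]]
wrist_force: [0.8, -0.1, 0.5]
grip_width: 0.0853
```

servo_tool(series=[[1,-2.8,2.9,1,5.1],[1,-2.5,3.1,1,5.1],[1,-2.2,3.3,0,5.1],[1,0,0,0,0]])

```text
time_s: 2.1
position: [0.5798, -0.1333, 0.3498]
orientation: [[0.594, 0.804, -0.007], [0.804, -0.594, -0.003], [-0.007, -0.003, -1.0]]
wrist_force: [0.0, -0.1, 0.7]
grip_width: 0.0855
```

```bash
python3 -c "
from h import *
plan([.583,-.106,.36],56.5,3,z_first=True)
s=snap('side','s1.png');a=snap('top','t1.png')
cv2.imwrite('pics/v1.png',np.hstack([cv2.resize(s['image'][180:340,240:400,::-1],(400,400)),cv2.resize(a['image'][130:260,280:410,::-1],(400,400))]))"
```

```text
at [ 0.5798 -0.1333  0.3498] yaw 53.56 q7 -0.061 turn ccw 2.9 F [ 0.  -0.1  0.7] w 0.0855 t 2.1
[1, 0.79, -0.45, -0.34, -0.98],[1, 0.8, -0.44, -0.34, -0.98],[1, 0.81, -0.43, -0.34, -0.98],
```

View pics/v1.png

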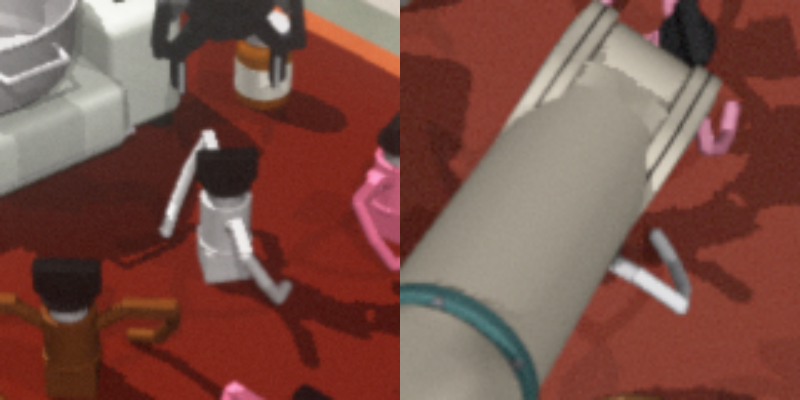

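servo_tool(series=[[1,0.9,-0.5,0,-1.0],[1,0.9,-0.5,0,-1.0],[1,0.7,-0.4,0,-1.0],[1,0,0,0,0]])

```text
time_s: 2.6
position: [0.5809, -0.0908, 0.349]
orientation: [[0.534, 0.846, -0.012], [0.846, -0.533, 0.008], [0.0, -0.014, -1.0]]
wrist_force: [-0.1, 0.1, -1.2]
grip_width: 0.0858
```

```bash
python3 -c "
from h import *
plan([.584,-.1055,.253],56.5,6,z_first=True)"
```

```text
at [ 0.5809 -0.0908  0.349 ] yaw 57.75 q7 -0.064 turn ccw -1.3 F [-0.1  0.1 -1.2] w 0.0858 t 2.6
[1, -0.18, 0.17, 1.6, 0.21],[1, -0.18, 0.17, 1.6, 0.21],[1, -0.18, 0.18, 1.6, 0.21],[1, -0.18, 0.18, 1.6, 0.21],[1, -0.18, 0.18, 1.6, 0.21],[1, -0.18, 0.18, 1.6, 0.21],
```

servo_tool(series=[[1,-0.2,0.2,1.0,0],[1,-0.3,0.2,1.0,0.5],[1,-0.2,0.2,1.0,0.5],[1,-0.1,0.1,1.0,0],[1,0,0,0.5,0],[1,0,0,0,0],[1,0,0,0,0]])

```text
time_s: 3.3
position: [0.5814, -0.1019, 0.2989]
orientation: [[0.549, 0.835, -0.014], [0.836, -0.549, 0.007], [-0.002, -0.016, -1.0]]
wrist_force: [0.1, -0.3, -0.0]
grip_width: 0.0852
```

```bash
python3 -c "
from h import *
plan([.584,-.1055,.253],56.5,5,z_first=True)
print(observe()['orientation'].round(4),observe()['qvel'].round(3))"
```

```text
at [ 0.5814 -0.1019  0.2989] yaw 56.67 q7 -0.026 turn ccw -0.2 F [ 0.1 -0.3 -0. ] w 0.0852 t 3.3
[1, -0.03, 0.08, 0.92, 0.03],[1, -0.03, 0.08, 0.92, 0.03],[1, -0.03, 0.08, 0.92, 0.03],[1, -0.03, 0.08, 0.92, 0.03],[1, -0.03, 0.08, 0.92, 0.03],
[[ 0.5494  0.8354 -0.0141]
 [ 0.8356 -0.5493  0.007 ]
 [-0.0019 -0.0157 -0.9999]] [ 0.006  0.009 -0.001  0.002 -0.003 -0.002  0.003]
```

servo_tool(series=[[1,-0.1,0.3,0.9,0],[1,-0.1,0.2,0.9,0],[1,0,0.1,0.9,0],[1,0,0,0.9,0],[1,0,0,0.9,0],[1,0,0,0,0],[1,0,0,0,0]])

```text
time_s: 4.0
position: [0.5852, -0.1069, 0.2497]
orientation: [[0.549, 0.836, -0.014], [0.836, -0.549, 0.007], [-0.002, -0.015, -1.0]]
wrist_force: [-0.1, -0.5, 0.5]
grip_width: 0.0855
```

```bash
python3 -c "
from h import *
plan([.5852,-.1071,.252],56.5,1,z_first=True)
print(observe()['orientation'].round(4))
s=snap('side');a=snap('top')
cv2.imwrite('pics/v2.png',np.hstack([cv2.resize(s['image'][180:300,260:380,::-1],(400,400)),cv2.resize(a['image'][130:260,280:410,::-1],(400,400))]))"
```

```text
at [ 0.5852 -0.1069  0.2497] yaw 56.68 q7 0.014 turn ccw -0.2 F [-0.1 -0.5  0.5] w 0.0855 t 4.0
[1, -0.02, 0.01, -0.23, 0.18],
[[ 0.5493  0.8355 -0.0137]
 [ 0.8356 -0.5492  0.0071]
 [-0.0016 -0.0154 -0.9999]]
```

View pics/v2.png

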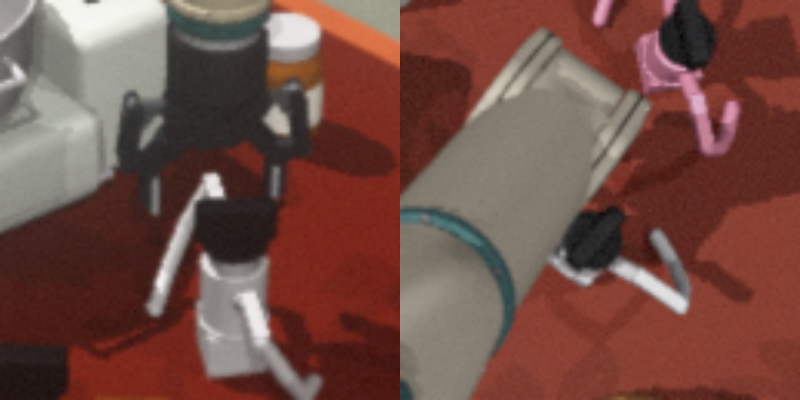

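The fingers straddle the silver bar, seen at (210,185) in the left half, so I close on it.

servo_tool(series=[[-1,0,0,0,0],[-1,0,0,0,0],[-1,0,0,0,0],[-1,0,0,0,0],[-1,0,0,0,0],[-1,0,0,0,0],[-1,0,0,0,0],[-1,0,0,0,0]], grip_force=110)

```text
time_s: 4.9
position: [0.586, -0.1071, 0.2518]
orientation: [[0.549, 0.836, -0.01], [0.836, -0.549, 0.006], [-0.0, -0.011, -1.0]]
wrist_force: [0.0, -0.7, 0.2]
grip_width: 0.01
```

servo_tool(series=[[-1,0,0,-0.7,0],[-1,0,0,-1.2,0],[-1,0,0,-1.2,0],[-1,0,0,-0.6,0],[-1,0,0,0,0],[-1,0,0,0,0],[-1,0,0,0,0]])

```text
time_s: 5.6
position: [0.5853, -0.1059, 0.2906]
orientation: [[0.549, 0.836, -0.014], [0.836, -0.549, 0.009], [0.0, -0.016, -1.0]]
wrist_force: [0.1, -0.7, -5.5]
grip_width: 0.01
```

```bash
python3 -c "
from h import *
plan([.583,-.106,.47],56.5,8,-1,z_first=True)
print(observe()['orientation'].round(4),observe()['moment'])
s=snap('side');a=snap('top')
cv2.imwrite('pics/v3.png',np.hstack([cv2.resize(s['image'][170:310,240:380,::-1],(400,400)),cv2.resize(a['image'][130:260,280:410,::-1],(400,400))]))"
```

```text
at [ 0.5853 -0.1059  0.2906] yaw 56.7 q7 -0.015 turn ccw -0.2 F [ 0.1 -0.7 -5.5] w 0.01 t 5.6
[-1, -0.02, -0.02, -2.24, 0.02],[-1, -0.02, -0.02, -2.24, 0.02],[-1, -0.02, -0.02, -2.24, 0.02],[-1, -0.02, -0.02, -2.24, 0.02],[-1, -0.02, -0.02, -2.24, 0.02],[-1, -0.02, -0.02, -2.24, 0.02],[-1, -0.02, -0.02, -2.24, 0.02],[-1, -0.02, -0.02, -2.24, 0.02],
[[ 5.491e-01  8.357e-01 -1.350e-02]
 [ 8.358e-01 -5.490e-01  9.100e-03]
 [ 2.000e-04 -1.630e-02 -9.999e-01]] [ 0.30243695 -0.24358158 -0.0113751 ]
```

View pics/v3.png

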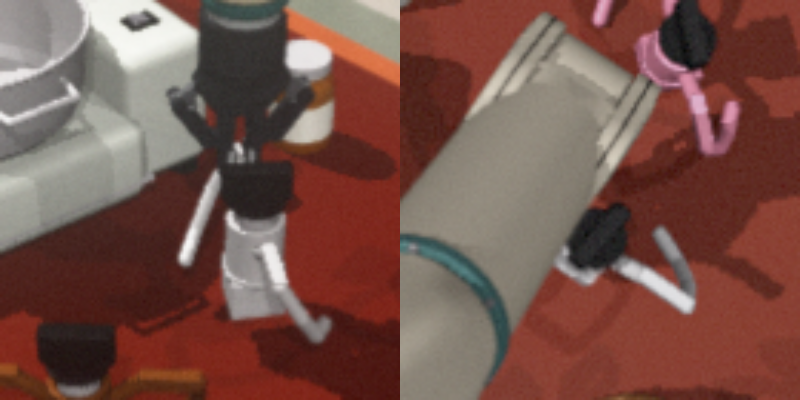

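servo_tool(series=[[-1,0,0,-1.0,0],[-1,0,0,-2.0,0],[-1,0,0,-2.5,0],[-1,0,0,-2.5,0],[-1,0,0,-2.5,0],[-1,0,0,-2.5,0],[-1,0,0,-2.0,0],[-1,0,0,-1.0,0]])

```text
time_s: 6.5
position: [0.586, -0.1079, 0.4566]
orientation: [[0.552, 0.834, -0.021], [0.834, -0.552, 0.01], [-0.004, -0.023, -1.0]]
wrist_force: [-0.0, -0.6, -4.6]
grip_width: 0.0099
```

```bash
python3 -c "
from h import *
plan([.499,.250,.477],83,14,-1,z_first=True)"
```

```text
at [ 0.586  -0.1079  0.4566] yaw 56.51 q7 -0.131 turn ccw 26.5 F [-0.  -0.6 -4.6] w 0.0099 t 6.5
[-1, 1.79, -1.93, -0.15, -1.89],[-1, 1.85, -1.87, -0.15, -1.89],[-1, 1.91, -1.81, -0.15, -1.89],[-1, 1.97, -1.74, -0.15, -1.89],[-1, 2.03, -1.68, -0.15, -1.89],[-1, 2.08, -1.61, -0.15, -1.89],[-1, 2.13, -1.54, -0.15, -1.89],[-1, 2.18, -1.47, -0.15, -1.89],[-1, 2.23, -1.39, -0.15, -1.89],[-1, 2.28, -1.32, -0.15, -1.89],[-1, 2.32, -1.24, -0.15, -1.89],[-1, 2.36, -1.17, -0.15, -1.89],[-1, 2.4, -1.09, -0.15, -1.89],[-1, 2.43, -1.01, -0.15, -1.89],
```

servo_tool(series=[[-1,0.8,-0.9,-0.5,-1],[-1,1.8,-1.9,-0.5,-1.9],[-1,1.9,-1.8,-0.5,-1.9],[-1,2.0,-1.7,-0.4,-1.9],[-1,2.0,-1.7,-0.2,-1.9],[-1,2.1,-1.6,0,-1.9],[-1,2.1,-1.5,0,-1.9],[-1,2.2,-1.4,0,-1.9]])

```text
time_s: 7.3
position: [0.5365, 0.0897, 0.4779]
orientation: [[0.321, 0.947, -0.03], [0.947, -0.321, 0.009], [-0.001, -0.032, -0.999]]
wrist_force: [1.4, 0.5, -6.3]
grip_width: 0.0102
```

```bash
python3 -c "
from h import *
plan([.499,.250,.480],83,8,-1,z_first=True)"
```

```text
at [0.5365 0.0897 0.4779] yaw 71.27 q7 -0.28 turn ccw 11.7 F [ 1.4  0.5 -6.3] w 0.0102 t 7.3
[-1, 1.75, -1.09, -0.03, -1.47],[-1, 1.77, -1.04, -0.03, -1.47],[-1, 1.8, -1.0, -0.03, -1.47],[-1, 1.83, -0.95, -0.03, -1.47],[-1, 1.85, -0.9, -0.03, -1.47],[-1, 1.87, -0.86, -0.03, -1.47],[-1, 1.89, -0.81, -0.03, -1.47],[-1, 1.91, -0.76, -0.03, -1.47],
```

servo_tool(series=[[-1,1.8,-1.1,0,-1.4],[-1,1.8,-1.0,0,-1.4],[-1,1.8,-1.0,0,-1.4],[-1,1.8,-0.9,0,-1.4],[-1,1.8,-0.9,0,-1.3],[-1,1.2,-0.6,0,-1.2],[-1,0.5,-0.3,0,-0.6],[-1,0,0,0,0]])

```text
time_s: 8.1
position: [0.4982, 0.2227, 0.4739]
orientation: [[0.15, 0.988, -0.046], [0.989, -0.15, 0.01], [0.003, -0.047, -0.999]]
wrist_force: [-0.5, -0.1, -5.5]
grip_width: 0.0099
```

```bash
python3 -c "
from h import *
plan([.499,.250,.480],83,2,-1,z_first=True)
print(observe()['orientation'].round(4),observe()['moment'])
s=snap('side');a=snap('top')
np.savez('s4.npz',t=cloud(a),s=cloud(s),ti=a['image'],si=s['image'])
cv2.imwrite('pics/v4.png',np.hstack([cv2.resize(s['image'][60:260,130:330,::-1],(400,400)),cv2.resize(a['image'][120:300,130:310,::-1],(400,400))]))"
```

```text
at [0.4982 0.2227 0.4739] yaw 81.37 q7 -0.379 turn ccw 1.6 F [-0.5 -0.1 -5.5] w 0.0099 t 8.1
[-1, 1.36, -0.17, -0.3, -0.81],[-1, 1.36, -0.15, -0.3, -0.81],
[[ 0.15    0.9876 -0.0464]
 [ 0.9887 -0.1497  0.0097]
 [ 0.0026 -0.0473 -0.9989]] [ 0.33955488 -0.18442439 -0.00466862]
```

View pics/v4.png

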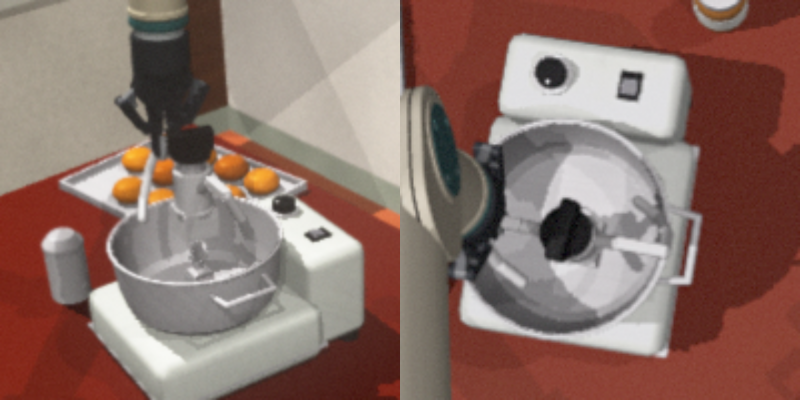

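```bash
cat >> h.py <<'E'
from scipy.spatial.transform import Rotation as Ro
def orth(M): u,_,v=np.linalg.svd(np.array(M));return u@v
Rg=orth([[.549,.836,-.010],[.836,-.549,.006],[0,-.011,-1]]);pg=np.array([.586,-.1071,.2518])
R0=Ro.from_euler('z',56.7,degrees=True).as_matrix();p0=np.array([.5416,-.1680,0])
def rotor():
    s=observe();R=orth(s['orientation'])@Rg.T;return R@R0, np.array(s['position'])+R@(p0-pg)
def look(T,near,zc,rad=.05):
    P=T.reshape(-1,3);return P[(np.linalg.norm(P[:,:2]-near,axis=1)<rad)&(P[:,2]>zc)]
E
python3 - <<'E'
from h import *
R,p=rotor();print('foot pred',p,'knobtop pred',p+R@[0,0,.148],'yaw',np.degrees(np.arctan2(R[1,0],R[0,0])),R[:,2].round(3), 'bar- pred',p+R@[-.072,0,.104])
D=np.load('s4.npz')
for k in 'ts':
    I=D[k+'i'].astype(int);P=D[k]
    L=((P-p)@R)          # in predicted rotor frame
    m=(abs(L[...,0])<.04)&(abs(L[...,1])<.04)&(L[...,2]>.138)&(L[...,2]<.165)
    q=P[m];print(k,'wing',m.sum(),q.mean(0),cv2.minAreaRect(q[:,:2].astype(np.float32)))
    m=(L[...,0]<-.048)&(L[...,0]>-.095)&(abs(L[...,1])<.02)&(L[...,2]>.08)&(L[...,2]<.125)
    q=L[m];print(k,'bar-',m.sum(),np.median(q,0),np.polyfit(q[:,0],q[:,2],1),np.polyfit(q[:,0],q[:,1],1))
    m=(abs(L[...,0])<.04)&(abs(L[...,1])<.04)&(L[...,2]>.0)&(L[...,2]<.045)
    q=L[m]; print(k,'foot',m.sum(),q.min(0) if m.sum() else'',q.max(0) if m.sum() else '')
E
```

```text
foot pred [0.47504581 0.14929242 0.22248471] knobtop pred [0.48013702 0.14817861 0.37039292] yaw 81.2168305344411 [ 0.034 -0.008  0.999] bar- pred [0.46762936 0.07735424 0.32626281]
t wing 264 [0.47942395 0.14631847 0.36920194] ((0.47963669896125793, 0.1469418704509735), (0.019019240513443947, 0.059567343443632126), 74.89078521728516)
t bar- 140 [-7.35324928e-02  1.74133299e-05  1.02302124e-01] [0.1021494 0.1084865] [0.08262545 0.00558847]
t foot 76 [-0.02611461 -0.02508256  0.00102875] [0.00670361 0.02762337 0.04410552]
s wing 120 [0.477342   0.14313723 0.36559552] ((0.4784794747829437, 0.14544548094272614), (0.022096211090683937, 0.05962489917874336), 76.66101837158203)
s bar- 87 [-0.07348491  0.0029967   0.09950651] [0.05648499 0.10144632] [0.04091725 0.00455393]
s foot 362 [-2.92935849e-02 -2.63150456e-02  1.45372178e-05] [0.02870546 0.02700032 0.04488857]
```

servo_tool(series=[[-1,0.6,0.2,0,-0.4],[-1,0.8,0.2,0,-0.5],[-1,0.7,0.2,0,-0.4],[-1,0.4,0.1,0,-0.2],[-1,0,0,0,0],[-1,0,0,0,0]])

```text
time_s: 8.8
position: [0.512, 0.244, 0.4739]
orientation: [[0.13, 0.991, -0.044], [0.992, -0.13, 0.008], [0.002, -0.045, -0.999]]
wrist_force: [0.0, -0.3, -5.0]
grip_width: 0.0102
```

```bash
cat >> h.py <<'E'
def need(c=(.4907,.1773),yaw=83):
    R,p=rotor();s=observe();Rt=orth(s['orientation']);y=np.degrees(np.arctan2(R[1,0],R[0,0]))
    d=np.radians(yaw-y);lev=p[:2]-np.array(s['position'])[:2]
    aft=p[:2]+d*np.array([-lev[1],lev[0]]);e=np.array([c[0]-aft[0],c[1]-aft[1],0])
    print('foot',p.round(4),'Rz',R[:,2].round(3),'yaw',y.round(2),'| move cm x,y',(100*Rt.T@e)[:2].round(2),'turn',(y-yaw).round(2),'F',s['wrist_force'].round(1),'M',s['moment'].round(2),'tcp',s['position'].round(4),'toolz',Rt[:,2].round(3),'w',round(s['grip_width'],4),'t',s['time_s'])
E
python3 -c "
from h import *
need()"
```

```text
foot [0.4903 0.1715 0.2222] Rz [ 0.033 -0.007  0.999] yaw 82.52 | move cm x,y [ 0.59 -0.1 ] turn -0.48 F [ 0.  -0.3 -5. ] M [ 0.35 -0.09 -0.  ] tcp [0.512  0.244  0.4739] toolz [-0.044  0.008 -0.999] w 0.0102 t 8.8
```

servo_tool(series=[[-1,0.2,0,0.4,-0.2],[-1,0.3,0,0.6,-0.2],[-1,0.1,0,0.7,0],[-1,0,0,0.4,0],[-1,0,0,0,0],[-1,0,0,0,0]])

```text
time_s: 9.4
position: [0.5113, 0.2501, 0.4503]
orientation: [[0.123, 0.991, -0.046], [0.992, -0.123, 0.007], [0.001, -0.046, -0.999]]
wrist_force: [0.1, -0.5, -5.6]
grip_width: 0.01
```

Run:
```python
from h import *
need()
R,p=rotor()
for k in('top','side'):
    s=snap(k);P=cloud(s);L=(P-p)@R
    m=(abs(L[...,0])<.04)&(abs(L[...,1])<.04)&(L[...,2]>.138)&(L[...,2]<.165)
    q=P[m];print(k,'wing',m.sum(),cv2.minAreaRect(q[:,:2].astype(np.float32)),(p+R@[0,0,.148]).round(4))
    m=(L[...,0]<-.048)&(L[...,0]>-.095)&(abs(L[...,1])<.006)&(L[...,2]>.09)&(L[...,2]<.12)
    q=L[m];print('bar-',m.sum(),np.median(q,0),np.polyfit(q[:,0],q[:,2],1))
    if k=='side':
        m=(abs(L[...,0])<.045)&(abs(L[...,1])<.045)&(L[...,2]>-.01)&(L[...,2]<.035);q=L[m]
        # visible two faces of square foot
        print('foot',m.sum(),np.percentile(q,[2,98],axis=0))
        cv2.imwrite('pics/v5.png',cv2.resize(s['image'][80:240,150:310,::-1],(640,640)))
```

```text
foot [0.4897 0.1773 0.1987] Rz [ 0.035 -0.005  0.999] yaw 82.93 | move cm x,y [0.02 0.09] turn -0.07 F [ 0.1 -0.5 -5.6] M [ 0.45 -0.16  0.05] tcp [0.5113 0.2501 0.4503] toolz [-0.046  0.007 -0.999] w 0.01 t 9.4
top wing 253 ((0.49450933933258057, 0.174907386302948), (0.0192849263548851, 0.06035127118229866), 76.29248809814453) [0.4948 0.1764 0.3466]
bar- 118 [-0.07189103  0.00031508  0.10261567] [-0.02121245  0.10089373]
side wing 111 ((0.4936486482620239, 0.17186041176319122), (0.024825653061270714, 0.05953026935458183), 75.55260467529297) [0.4948 0.1764 0.3466]
bar- 67 [-0.07122448  0.0022242   0.10021997] [0.00786183 0.0993657 ]
foot 278 [[-0.02734981 -0.02534258 -0.0008947 ]
 [ 0.02047471  0.02350625  0.03445984]]
```

View pics/v5.png

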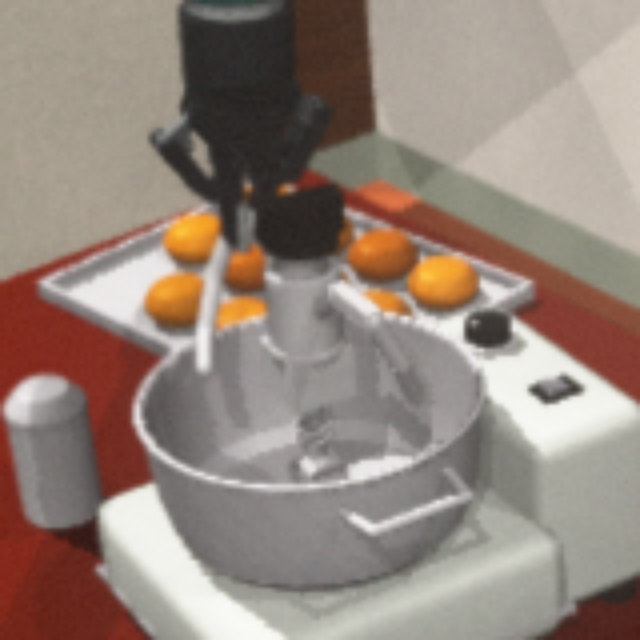

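servo_tool(series=[[-1,0.1,0.1,0.5,0],[-1,0,0,0.8,0],[-1,0,0,0.8,0],[-1,0,0,0.8,0],[-1,0,0,0.8,0],[-1,0,0,0.5,0],[-1,0,0,0,0]])

```text
time_s: 10.2
position: [0.5104, 0.2513, 0.4046]
orientation: [[0.123, 0.991, -0.046], [0.992, -0.123, 0.007], [0.001, -0.046, -0.999]]
wrist_force: [-0.5, -0.9, -5.7]
grip_width: 0.0097
```

Run:
```python
from h import *
need()
```

```text
foot [0.4888 0.1784 0.153 ] Rz [ 0.035 -0.005  0.999] yaw 82.92 | move cm x,y [-0.09  0.19] turn -0.08 F [-0.5 -0.9 -5.7] M [ 0.39 -0.16 -0.01] tcp [0.5104 0.2513 0.4046] toolz [-0.046  0.007 -0.999] w 0.0097 t 10.2
```

servo_tool(series=[[-1,0,0.2,0,0],[-1,0,0.05,0.3,0],[-1,0,0.03,0.4,0],[-1,0,0.03,0.5,0],[-1,0,0.02,0.4,0],[-1,0,0,0,0]])

```text
time_s: 10.8
position: [0.5134, 0.2511, 0.3877]
orientation: [[0.123, 0.991, -0.045], [0.992, -0.123, 0.007], [0.002, -0.046, -0.999]]
wrist_force: [-0.5, -0.5, -4.6]
grip_width: 0.01
```

Run:
```python
from h import *
need()
```

```text
foot [0.492  0.1785 0.136 ] Rz [ 0.034 -0.006  0.999] yaw 82.92 | move cm x,y [-0.13 -0.13] turn -0.08 F [-0.5 -0.5 -4.6] M [ 0.36 -0.17 -0.01] tcp [0.5134 0.2511 0.3877] toolz [-0.045  0.007 -0.999] w 0.01 t 10.8
```

servo_tool(series=[[-1,0,-0.05,0.2,0],[-1,0,0,0.3,0],[-1,0,0.01,0.3,0],[-1,0,0,0,0]])

```text
time_s: 11.2
position: [0.5128, 0.2513, 0.3791]
orientation: [[0.123, 0.991, -0.044], [0.992, -0.123, 0.007], [0.002, -0.045, -0.999]]
wrist_force: [0.3, 0.1, -6.0]
grip_width: 0.0099
```

Run:
```python
from h import *
need()
```

```text
foot [0.4915 0.1786 0.1274] Rz [ 0.033 -0.006  0.999] yaw 82.93 | move cm x,y [-0.14 -0.08] turn -0.07 F [ 0.3  0.1 -6. ] M [ 0.32 -0.11 -0.02] tcp [0.5128 0.2513 0.3791] toolz [-0.044  0.007 -0.999] w 0.0099 t 11.2
```

servo_tool(series=[[-1,0,0.02,0.3,0],[-1,0,0.02,0.4,0],[-1,0,0.02,0.4,0],[-1,0,0,0,0]])

```text
time_s: 11.6
position: [0.5127, 0.2513, 0.3671]
orientation: [[0.123, 0.991, -0.045], [0.992, -0.123, 0.007], [0.002, -0.046, -0.999]]
wrist_force: [-0.3, 0.2, -5.5]
grip_width: 0.0102
```

Run:
```python
from h import *
need()
```

```text
foot [0.4912 0.1787 0.1154] Rz [ 0.034 -0.006  0.999] yaw 82.92 | move cm x,y [-0.14 -0.04] turn -0.08 F [-0.3  0.2 -5.5] M [ 0.35 -0.11 -0.03] tcp [0.5127 0.2513 0.3671] toolz [-0.045  0.007 -0.999] w 0.0102 t 11.6
```

servo_tool(series=[[-1,0,0.02,0.3,0],[-1,0,0.01,0.3,0],[-1,0,0.01,0.3,0],[-1,0,0.01,0.2,0]])

```text
time_s: 12.0
position: [0.5129, 0.2529, 0.3576]
orientation: [[0.122, 0.992, -0.044], [0.992, -0.122, 0.011], [0.006, -0.045, -0.999]]
wrist_force: [-4.3, 1.5, 14.0]
grip_width: 0.0105
```

Run:
```python
from h import *
need()
```

```text
foot [0.4919 0.1812 0.1056] Rz [ 0.033 -0.01   0.999] yaw 82.96 | move cm x,y [-0.4  -0.07] turn -0.04 F [-4.3  1.5 14. ] M [-0.48  1.13 -0.18] tcp [0.5129 0.2529 0.3576] toolz [-0.044  0.011 -0.999] w 0.0105 t 12.0
```

servo_tool(series=[[0.4,0,0,0,0],[0.4,0,0,0,0],[0.4,0,0,0,0],[0.4,0,0,0,0]], grip_force=60)

```text
time_s: 12.4
position: [0.5145, 0.2521, 0.3594]
orientation: [[0.122, 0.992, -0.038], [0.992, -0.122, 0.011], [0.007, -0.039, -0.999]]
wrist_force: [0.4, 0.7, -0.4]
grip_width: 0.0598
```

Run:
```python
from h import *
need()
a=snap('top');s=snap('side')
P=cloud(a);c=[.4907,.1773]
q=look(P,c,.235);print('wing',len(q),np.percentile(q[:,2],[5,50,95]),q.mean(0),cv2.minAreaRect(q[:,:2].astype(np.float32)))
d=P.reshape(-1,3)-[.4907,.1773,0];x=d[:,:2]@[np.cos(np.radians(83)),np.sin(np.radians(83))];y=d[:,:2]@[-np.sin(np.radians(83)),np.cos(np.radians(83))]
m=(x<-.048)&(x>-.09)&(abs(y)<.012)&(d[:,2]>.18);print('bar- z',m.sum(),np.percentile(d[m][:,2],[10,50,90]),'y',np.median(y[m]))
cv2.imwrite('pics/v6.png',np.hstack([cv2.resize(s['image'][80:240,150:310,::-1],(400,400)),cv2.resize(a['image'][140:290,140:290,::-1],(400,400))]))
```

```text
foot [0.4949 0.1804 0.1073] Rz [ 0.027 -0.01   1.   ] yaw 82.98 | move cm x,y [-0.36 -0.38] turn -0.02 F [ 0.4  0.7 -0.4] M [ 0.03 -0.03  0.02] tcp [0.5145 0.2521 0.3594] toolz [-0.038  0.011 -0.999] w 0.0598 t 12.4
wing 1997 [0.25356361 0.58826614 0.64215407] [0.48897301 0.20487592 0.5247749 ] ((0.48705023527145386, 0.19944915175437927), (0.059302352368831635, 0.07937052845954895), 72.12033081054688)
bar- z 97 [0.20626178 0.21024922 0.21316238] y 0.00013086520746514066
```

View pics/v6.png

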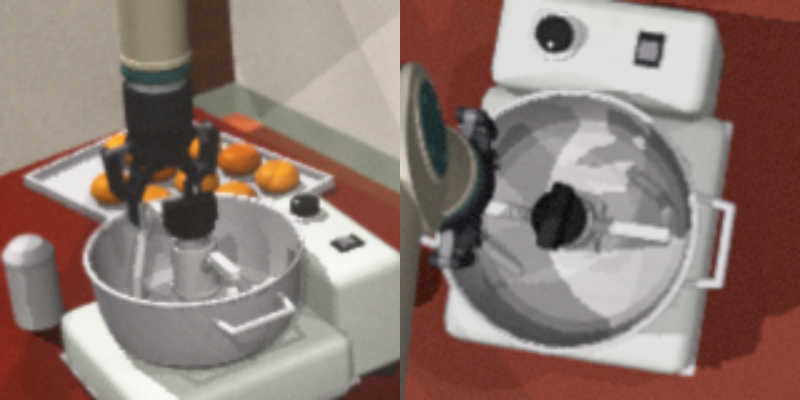

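servo_tool(series=[[0.4,0,0,-1,0],[0.4,0,0,-2,0],[0.4,0,0,-2,0],[0.4,0,0,-2,0],[0.4,0,0,-1,0],[0.4,0,0,0,0]])

```text
time_s: 13.1
position: [0.5179, 0.251, 0.4444]
orientation: [[0.122, 0.992, -0.038], [0.992, -0.122, 0.011], [0.006, -0.039, -0.999]]
wrist_force: [-0.1, -0.2, -0.4]
grip_width: 0.0599
```

Run:
```python
from h import *
print(observe()['qpos'].round(3))
c=np.array([.4907,.1773])
P=cloud(snap('top')).reshape(-1,3);q=P[(np.linalg.norm(P[:,:2]-c,axis=1)<.04)&(P[:,2]>.24)&(P[:,2]<.265)]
print('wing',len(q),np.median(q[:,2]),cv2.minAreaRect(q[:,:2].astype(np.float32)))
plan([*c,.44],166,10,.4,z_first=True)
```

```text
[-0.765  0.515  0.426  1.675 -0.268  1.038 -0.366]
wing 223 0.253960074503758 ((0.49090930819511414, 0.1789959818124771), (0.018943823873996735, 0.05989909544587135), 75.74111938476562)
at [0.5177 0.2511 0.4437] yaw 82.98 q7 -0.366 turn ccw 83.0 F [ 0.3 -0.2  0.2] w 0.06 t 13.15
[0.4, -0.77, -0.18, 0.04, -8.3],[0.4, -0.73, -0.29, 0.04, -8.3],[0.4, -0.68, -0.39, 0.04, -8.3],[0.4, -0.62, -0.48, 0.04, -8.3],[0.4, -0.54, -0.57, 0.04, -8.3],[0.4, -0.46, -0.64, 0.04, -8.3],[0.4, -0.36, -0.7, 0.04, -8.3],[0.4, -0.25, -0.74, 0.04, -8.3],[0.4, -0.14, -0.77, 0.04, -8.3],[0.4, -0.03, -0.78, 0.04, -8.3],
```

servo_tool(series=[[0.4,-0.6,-0.1,0,-8],[0.4,-0.7,-0.2,0,-8],[0.4,-0.7,-0.3,0,-8],[0.4,-0.6,-0.4,0,-8],[0.4,-0.5,-0.5,0,-8],[0.4,-0.4,-0.6,0,-8],[0.4,-0.3,-0.6,0,-8],[0.4,-0.2,-0.5,0,-8]])

```text
time_s: 13.95
position: [0.4977, 0.1982, 0.4351]
orientation: [[-0.862, 0.504, -0.054], [0.504, 0.863, 0.004], [0.048, -0.024, -0.999]]
wrist_force: [0.4, 1.0, -0.2]
grip_width: 0.0603
```

```bash
cat >> h.py <<'E'
def knob(c=(.4909,.1783),ang=166,z=.400):
    s=observe();R=orth(s['orientation']);p=np.array(s['position']);g=p+.155*R[:,2]
    e=np.array([c[0]-g[0],c[1]-g[1],0]);a=np.degrees(np.arctan2(R[1,0],R[0,0]))
    print('grip',g.round(4),'yaw',a.round(2),'move cm x,y',(100*R.T@e)[:2].round(2),'turn',(a-ang).round(1),'toolz',R[:,2].round(3),'F',s['wrist_force'].round(1),'M',s['moment'].round(2),'q',s['qpos'].round(2),'w',round(s['grip_width'],4),'t',s['time_s'])
E
python3 -c "
from h import *
knob()"
```

```text
grip [0.4894 0.1988 0.2804] yaw 149.67 move cm x,y [-1.16 -1.69] turn -16.3 toolz [-0.054  0.004 -0.999] F [ 0.4  1.  -0.2] M [-0.02 -0.07  0.01] q [-0.5   0.44  0.12  1.78 -0.09  0.97  0.7 ] w 0.0603 t 13.95
```

servo_tool(series=[[0.4,-0.5,-0.7,0,-8],[0.4,-0.6,-0.7,0,-7],[0.4,0,0,0,0],[0.4,0,0,0,0]])

```text
time_s: 14.35
position: [0.4998, 0.1794, 0.4309]
orientation: [[-0.965, 0.255, -0.062], [0.255, 0.967, 0.002], [0.06, -0.014, -0.998]]
wrist_force: [-0.5, 0.1, 0.8]
grip_width: 0.0597
```

```bash
python3 -c "
from h import *
knob()"
```

```text
grip [0.4902 0.1797 0.2762] yaw 165.19 move cm x,y [-0.1  -0.12] turn -0.8 toolz [-0.062  0.002 -0.998] F [-0.5  0.1  0.8] M [-0.   -0.06 -0.07] q [-0.42  0.44  0.05  1.79 -0.06  0.97  0.97] w 0.0597 t 14.35
```

servo_tool(series=[[0.4,-0.1,-0.1,0.7,-0.8],[0.4,0,0,0.9,0],[0.4,0,0,0.8,0],[0.4,0,0,0,0],[0.4,0,0,0,0]])

```text
time_s: 14.85
position: [0.4979, 0.18, 0.4031]
orientation: [[-0.968, 0.243, -0.065], [0.243, 0.97, 0.001], [0.063, -0.015, -0.998]]
wrist_force: [-0.2, -0.3, 0.0]
grip_width: 0.0596
```

```bash
python3 -c "
from h import *
knob()"
```

```text
grip [0.4879 0.1801 0.2484] yaw 165.9 move cm x,y [-0.34 -0.1 ] turn -0.1 toolz [-0.065  0.001 -0.998] F [-0.2 -0.3  0. ] M [-0.02 -0.09 -0.03] q [-0.42  0.47  0.04  1.83 -0.06  0.9   0.98] w 0.0596 t 14.85
```

servo_tool(series=[[0.4,-0.3,-0.1,0.1,0],[-1,0,0,0,0],[-1,0,0,0,0],[-1,0,0,0,0],[-1,0,0,0,0],[-1,0,0,0,0]], grip_force=60)

```text
time_s: 15.45
position: [0.5012, 0.1786, 0.4025]
orientation: [[-0.968, 0.243, -0.063], [0.243, 0.97, 0.002], [0.061, -0.013, -0.998]]
wrist_force: [0.6, 0.6, -0.8]
grip_width: 0.0167
```

```bash
python3 -c "
from h import *
knob()"
```

```text
grip [0.4915 0.179  0.2478] yaw 165.88 move cm x,y [ 0.04 -0.08] turn -0.1 toolz [-0.063  0.002 -0.998] F [ 0.6  0.6 -0.8] M [ 0.12 -0.13  0.  ] q [-0.42  0.48  0.04  1.82 -0.06  0.9   0.99] w 0.0167 t 15.45
```

servo_tool(series=[[-1,0,0,0.3,0],[-1,0,0,0.4,0],[-1,0,0,0.4,0]])

```text
time_s: 15.75
position: [0.5009, 0.1785, 0.3947]
orientation: [[-0.968, 0.243, -0.06], [0.244, 0.97, 0.003], [0.059, -0.011, -0.998]]
wrist_force: [-6.0, -2.2, 37.7]
grip_width: 0.0171
```

```bash
python3 -c "
from h import *
knob()"
```

```text
grip [0.4916 0.179  0.24  ] yaw 165.87 move cm x,y [ 0.05 -0.08] turn -0.1 toolz [-0.06   0.003 -0.998] F [-6.  -2.2 37.7] M [-0.64  2.07  0.09] q [-0.42  0.49  0.04  1.83 -0.06  0.88  0.99] w 0.0171 t 15.75
```

servo_tool(series=[[-1,0,0,0.15,6],[-1,0,0,0.15,6],[-1,0,0,0.15,6],[-1,0,0,0.15,6],[-1,0,0,0.15,6]])

```text
time_s: 16.25
position: [0.5007, 0.1803, 0.3936]
orientation: [[-0.704, 0.708, -0.054], [0.709, 0.705, 0.012], [0.046, -0.03, -0.998]]
wrist_force: [-2.5, -0.4, 10.3]
grip_width: 0.0169
```

```bash
python3 -c "
from h import *
knob()"
```

```text
grip [0.4924 0.1821 0.2388] yaw 134.79 move cm x,y [-0.16 -0.37] turn -31.2 toolz [-0.054  0.012 -0.998] F [-2.5 -0.4 10.3] M [0.11 0.41 0.03] q [-0.52  0.49  0.19  1.84 -0.16  0.87  0.54] w 0.0169 t 16.25
```

servo_tool(series=[[-1,-0.05,-0.1,0.2,6],[-1,0,-0.1,0.2,6],[-1,0,0,0.2,6],[-1,0,0,0.2,6],[-1,0,0,0.2,6]])

```text
time_s: 16.75
position: [0.5008, 0.1798, 0.3912]
orientation: [[-0.234, 0.971, -0.042], [0.972, 0.235, 0.02], [0.03, -0.036, -0.999]]
wrist_force: [-2.6, -1.5, 9.8]
grip_width: 0.0167
```

```bash
python3 -c "
from h import *
knob()"
```

```text
grip [0.4943 0.1829 0.2364] yaw 103.55 move cm x,y [-0.37 -0.43] turn -62.5 toolz [-0.042  0.02  -0.999] F [-2.6 -1.5  9.8] M [0.27 0.19 0.08] q [-0.62  0.51  0.34  1.85 -0.26  0.86  0.1 ] w 0.0167 t 16.75
```

servo_tool(series=[[-1,-0.1,-0.1,0.2,6],[-1,-0.1,-0.1,0.2,6],[-1,0,0,0.2,6],[-1,0,0,0.2,6],[-1,0,0,0.2,6],[-1,0,0,0.2,6]])

```text
time_s: 17.35
position: [0.502, 0.1776, 0.3888]
orientation: [[0.406, 0.914, -0.026], [0.914, -0.405, 0.03], [0.017, -0.036, -0.999]]
wrist_force: [-2.7, -2.7, 12.3]
grip_width: 0.0169
```

```bash
python3 -c "
from h import *
knob()"
```

```text
grip [0.4981 0.1823 0.2339] yaw 66.06 move cm x,y [-0.66 -0.49] turn -99.9 toolz [-0.026  0.03  -0.999] F [-2.7 -2.7 12.3] M [-0.21  0.39  0.15] q [-0.73  0.53  0.52  1.87 -0.39  0.86 -0.42] w 0.0169 t 17.35
```

servo_tool(series=[[-1,-0.3,-0.1,0.2,5],[-1,-0.3,-0.1,0.2,5],[-1,-0.2,-0.1,0.2,5],[-1,0,0,0.2,5],[-1,0,0,0.2,5]])

```text
time_s: 17.85
position: [0.4998, 0.173, 0.3871]
orientation: [[0.765, 0.644, -0.006], [0.643, -0.764, 0.041], [0.021, -0.035, -0.999]]
wrist_force: [-7.5, -3.6, 21.3]
grip_width: 0.0169
```

```bash
python3 -c "
from h import *
knob()"
```

```text
grip [0.4988 0.1793 0.2323] yaw 40.05 move cm x,y [-0.67 -0.44] turn -125.9 toolz [-0.006  0.041 -0.999] F [-7.5 -3.6 21.3] M [-0.57  1.35  0.22] q [-0.8   0.55  0.65  1.89 -0.49  0.85 -0.76] w 0.0169 t 17.85
```

servo_tool(series=[[-1,-0.2,-0.1,0.15,6],[-1,-0.2,-0.1,0.15,6],[-1,-0.1,0,0.15,6],[-1,0,0,0.15,6]])

```text
time_s: 18.25
position: [0.4969, 0.17, 0.3869]
orientation: [[0.965, 0.263, 0.005], [0.262, -0.964, 0.043], [0.016, -0.04, -0.999]]
wrist_force: [-5.2, 1.0, 21.8]
grip_width: 0.017
```

```bash
python3 -c "
from h import *
knob()"
```

```text
grip [0.4977 0.1767 0.232 ] yaw 15.21 move cm x,y [-0.61 -0.34] turn -150.8 toolz [ 0.005  0.043 -0.999] F [-5.2  1.  21.8] M [-0.06 -0.03 -0.02] q [-0.87  0.58  0.77  1.91 -0.58  0.87 -1.1 ] w 0.017 t 18.25
```

servo_tool(series=[[-1,-0.2,0,0.15,7],[-1,-0.2,0,0.15,7],[-1,-0.1,0,0.15,7]], grip_force=100)

```text
time_s: 18.55
position: [0.4942, 0.1684, 0.3869]
orientation: [[0.994, -0.106, 0.015], [-0.107, -0.993, 0.043], [0.01, -0.044, -0.999]]
wrist_force: [-8.0, -1.5, 17.0]
grip_width: 0.0162
```

```bash
python3 -c "
from h import *
knob()
s=snap('side');a=snap('top')
cv2.imwrite('pics/v7.png',np.hstack([cv2.resize(s['image'][80:240,150:310,::-1],(400,400)),cv2.resize(a['image'][140:290,140:290,::-1],(400,400))]))"
```

```text
grip [0.4966 0.175  0.232 ] yaw -6.14 move cm x,y [-0.6  -0.27] turn -172.1 toolz [ 0.015  0.043 -0.999] F [-8.  -1.5 17. ] M [-1.25  0.69  0.78] q [-0.93  0.61  0.88  1.92 -0.66  0.89 -1.39] w 0.0162 t 18.55
```

View pics/v7.png

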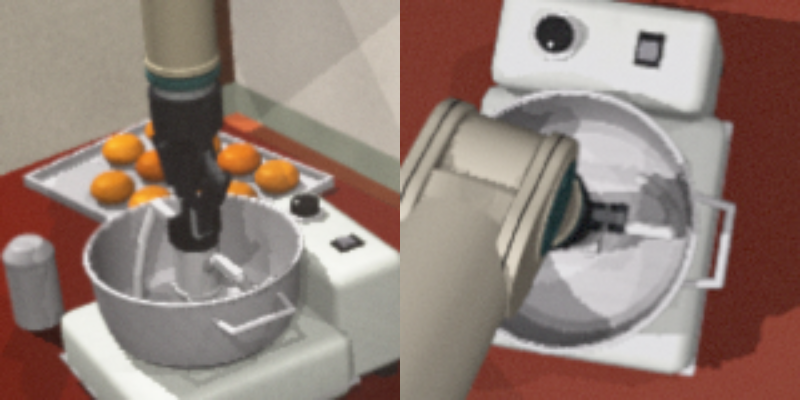

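servo_tool(series=[[0.4,0,0,0,0],[0.4,0,0,0,0],[0.4,0,0,0,0],[0.4,0,0,-1,0],[0.4,0,0,-2,0],[0.4,0,0,-2,0],[0.4,0,0,-1,0],[0.4,0,0,0,0]])

```text
time_s: 19.45
position: [0.493, 0.1654, 0.4494]
orientation: [[0.994, -0.107, 0.014], [-0.108, -0.993, 0.041], [0.009, -0.042, -0.999]]
wrist_force: [-0.0, -0.4, 0.5]
grip_width: 0.0596
```

Run:
```python
from h import *
knob()
for k in('top','side'):
    s=snap(k);P=cloud(s).reshape(-1,3);C=s['image'].reshape(-1,3).astype(int);c=np.array([.4909,.1783])
    d=np.linalg.norm(P[:,:2]-c,axis=1)
    q=P[(d<.04)&(P[:,2]>.215)&(P[:,2]<.262)&(C.max(1)<80)];print(k,len(q),len(q) and (np.percentile(q[:,2],[50,90,98]),q.mean(0)))
    if len(q)>30:
        w=q[q[:,2]>np.percentile(q[:,2],95)-.006];print(len(w),cv2.minAreaRect(w[:,:2].astype(np.float32)))
    if k=='side': cv2.imwrite('pics/v8.png',cv2.resize(s['image'][110:230,170:290,::-1],(600,600)))
```

```text
grip [0.4951 0.1718 0.2946] yaw -6.19 move cm x,y [-0.49 -0.6 ] turn -172.2 toolz [ 0.014  0.041 -0.999] F [-0.  -0.4  0.5] M [-0.09 -0.    0.  ] q [-0.99  0.54  0.96  1.85 -0.56  1.02 -1.47] w 0.0596 t 19.45
top 15 (array([0.23520811, 0.23863824, 0.24063627]), array([0.46727955, 0.17222698, 0.23146709]))
side 195 (array([0.23008713, 0.23727661, 0.2381882 ]), array([0.48829002, 0.17044969, 0.22854952]))
80 ((0.4899113178253174, 0.17347073554992676), (0.0188650730997324, 0.05794292688369751), 86.43209075927734)
```

View pics/v8.png

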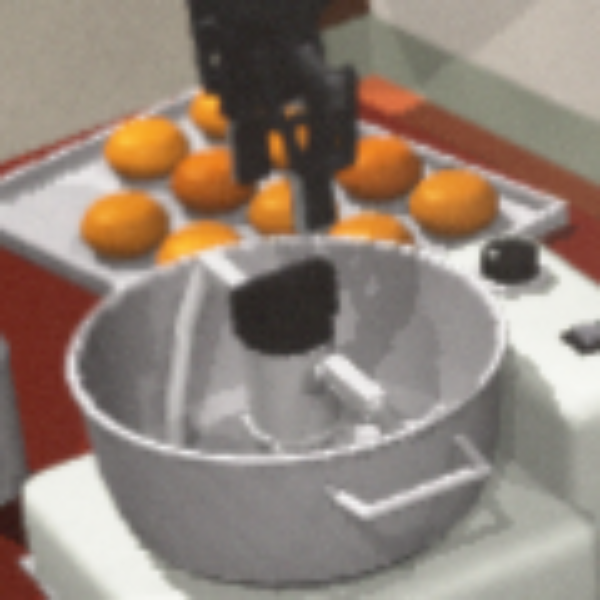

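servo_tool(series=[[0.4,0,-2,-1,0],[0.4,0,-4,0,0],[0.4,0,-4,0,0],[0.4,0,-3,0,0],[0.4,0,0,0,0]])

```text
time_s: 20.05
position: [0.5059, 0.2981, 0.459]
orientation: [[0.994, -0.112, 0.004], [-0.112, -0.993, 0.038], [0.0, -0.039, -0.999]]
wrist_force: [-0.2, 0.0, -0.5]
grip_width: 0.0596
```

Run:
```python
from h import *
knob()
for k in('top','side'):
    s=snap(k);P=cloud(s).reshape(-1,3);C=s['image'].reshape(-1,3).astype(int);c=np.array([.4909,.1783])
    d=np.linalg.norm(P[:,:2]-c,axis=1)
    q=P[(d<.04)&(P[:,2]>.225)&(P[:,2]<.262)&(C.max(1)<90)];print(k,len(q),len(q) and (np.percentile(q[:,2],[25,50,75,98]),np.median(q,0)))
    if len(q)>30: print(cv2.minAreaRect(q[:,:2].astype(np.float32)))
    e=P[:,:2]-[.4907,.1773];x=e@[np.cos(np.radians(83)),np.sin(np.radians(83))];y=e@[-np.sin(np.radians(83)),np.cos(np.radians(83))]
    for sg in(1,-1):
        m=(sg*x>.048)&(sg*x<.09)&(abs(y)<.015)&(P[:,2]>.198)&(P[:,2]<.22);print('bar',sg,m.sum(),np.median(P[m][:,2]),np.median(y[m]))
```

```text
grip [0.5066 0.3041 0.3042] yaw -6.43 move cm x,y [-0.15 12.67] turn -172.4 toolz [ 0.004  0.038 -0.999] F [-0.2  0.  -0.5] M [-0.05  0.05  0.  ] q [-1.12  0.64  0.95  1.66 -0.6   1.14 -1.7 ] w 0.0596 t 20.05
top 202 (array([0.23610071, 0.23784844, 0.23931292, 0.24172853]), array([0.4912451 , 0.17585544, 0.23784844]))
((0.49134325981140137, 0.17709684371948242), (0.018631495535373688, 0.0568196177482605), 82.83667755126953)
bar 1 91 0.21089114458527813 0.0007035718774971557
bar -1 95 0.20985512333823841 -0.0002487400155083082
side 128 (array([0.23016725, 0.23409212, 0.23673845, 0.23931163]), array([0.4885249 , 0.17065089, 0.23409212]))
((0.49142080545425415, 0.173655167222023), (0.019954560324549675, 0.061065368354320526), 83.91007995605469)
bar 1 48 0.2084978052226069 0.002349590115580564
bar -1 60 0.207446513997956 0.0019908415187050756
```

```bash
python3 -c "
from h import *
print(observe()['wrist_force'],hand_in())"
```

```text
the job is handed in; nothing more can be done
[ 0.4301606  -0.75088686 -0.72890315] None
```

I seated the rotor on the drive and screwed its wing knob home, then handed the job in at about 20 s of the 72 s allowed. No verdict was reported.

**Rotor:** I picked up the silver rotor by one side arm, lowered it over the square drive and let go. The bar on its free arm then read 0.210 m high against the 0.210 m expected. Wrist force was near zero after release.

**Knob:** I gripped the wing, pushed it down and turned it about 170° clockwise in one grip. After I let go, the top camera's median wing-top height had dropped from 0.2540 to 0.2378 m, about 16 mm. That matches the full travel, and the knob stayed down. Both arms still read about 0.210 m from the top camera.

**Checks that disagreed or were incomplete:**
- **Descent:** The tool stopped going down at about 125° of turn, yet the wing followed it for the last 45° or so. I did not explain this. The fingers may have slipped on the wing.
- **Side camera:** It reads about 2–4 mm lower than the top camera throughout, and I took the top camera as the reference.
- **Tool tilt:** The tool leaned up to about 0.06 rad while working. The rotor still measured level once released.
- **Bystanders:** I kept clear of the jam jar, ring cutter and sugar shaker but did not re-measure their positions at the end.

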